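Ring up the sale and hold the card terminal out to the customer

ROBOT

A 6-joint arm with a two-finger parallel gripper is mounted at the origin on the work surface. World frame = base frame: x ahead of the robot, y to its left, z up, the work surface at z = 0. Lengths are in m, angles in rad, forces in N, time in s.
With the tool pointing down it reaches from about 0.425 to 0.925 m from the base axis. Payload 12.5 kg.
Tool frame: the origin (TCP) lies midway between the tips of the shut fingers; the grasp point (between the pads) lies 19 mm behind it; z points along the fingers, y is the line along which they close (so a half turn about z gives the same grasp; the last joint's range is limited). The gripper opens to 85 mm and grips with 20 to 120 N. Pads are 22 mm wide; open, the fingers measure 114 mm over their backs; the gripper's body (76 mm by 85 mm) begins 54 mm behind the grasp point. The pads swing forward as they close: fully open they stand 13 mm farther back than shut.
Start: joints at [-1.348, 0.491, 1.559, -0, 1.092, -0.106], TCP at [0.202, -0.592, 0.231] pointing down, gripper open.
Joint ranges: [-3.1, 3.1], [-0.84, 2.19], [0.05, 2.79], [-1.13, 4.28], [0.06, 2.93], [-2.69, 2.69]. Speed limits (rad/s): [2.22, 2.22, 2.79, 3.14, 3.14, 3.14].

INTERFACE

Orientations are given as a unit quaternion [x, y, z, w].
In Python, from bench import manip, get_image, workorder gives the robot as it stands.
- The arm moves only by the tool arm_command, never from a script. Its argument "deltas" is a list of rows, each a list of 3 entries, a list of its own where there are three numbers: the shift along the tool's x, y, z in m, then the turn, a rotation vector about the tool's x, y, z in degrees, then the finger opening in m, from 0 to 0.0854. A call has 1 to 12 rows; each row shifts and turns the commanded pose from where the row before left it, along the tool's axes as they then stand; what a row does not reach is not made up. A row lasts 1/12 s, in which the tool goes at most 41.7 mm and 7.16 degrees, less where a joint would pass 70% of its speed; a pose out of reach is approached as far as the arm can. A call is refused whole if a number of a shift passes 0.0417 or a number of a turn 7.16, either way. A call with a gripper value outside its range is refused whole. The fingers move at their own pace and stop on an object; "force" is the grip in N (left out, the last holds). Time passes only in rows, so rows that do not move let the fingers close. It gives the time, the measured TCP pose, the force, the opening and the grip force at its end, in the units of the state.
- manip.get_obs(): the state, without advancing time (a new reading comes with each control period).
- get_image(name): name is "side" or "top" or "wrist"; returns a dict with "image" (420x560x3 uint8, red, green, blue), "range_z" (420x560 float32, m along the optical axis (not along the pixel's ray), 0 where there is no reading), "intrinsics" (3x3 intrinsics, pixels), "k1" (the pictures are not rectified: a ray, as slopes to the right and down, at radius r is drawn at 1 + k1 r^2 times it, then the intrinsics apply), "pose" (4x4, takes a point from camera to world coordinates). Camera axes: x right, y down, z forward; pixel columns grow to the right and rows downward; lengths in m; the calibration is good to about 2 mm. A picture is of the moment at which its call begins.
- workorder.close_job(): hands the job in; it is judged then, once.
The state is a dict: "t": time; "qpos": joint angles; "joint_velocities": joint speeds; "tau": joint torques, N m; "ee_pos": TCP position; "orientation": TCP orientation; "ft_force": force on the tool from outside, world axes, zero at the start; "moment": the same for the moment, N m; "width": finger opening in m; "gripper_force": force on a finger pad.
Only numpy, scipy, OpenCV 4.12 (cv2) and the standard library are available. Lean on these libraries where they do the work, as an engineer would, in place of code of your own. Each camera call takes 0.05 s, during which the arm holds its last target. There are 200 camera calls.

TASK

The guavas on the scale are sold: press the green pay key fully down and let it come back up. Then draw the card terminal up out of its charging dock and hold it out to the customer across the counter: top end up, leaning back halfway (45 degrees) between upright and flat, the screen facing up and squarely towards the customer's side, all of it at least 15 cm above the counter. Finish while still holding it so, and leave everything else where it is.

Things in the scene. Friction and masses are not known exactly. Their poses are not given: they have to be found in the camera images.
- scale: fixed white price scale, 340 (x) by 320 (y) mm. Origin under its centre on the counter; x points from the vendor's (robot's) side to the customer's. Dark keypad deck on the -x side, 57 mm above the counter; then a sloped display bar to 86 mm high (local x -90 to -35 mm) and the steel platter (local x -40 to 180 mm, top at 92 mm) with a dish of guavas.
- pay_key (a joint): travel of the green pay key, m: 0 = up, 0.005 = fully down. It moves straight down against a spring: about 1.2 N to start, 4 N when fully down; springs back when let go.
- pay_key_top (a point): centre of the top face of the green pay key, 28 (x) by 34 (y) mm, the only raised key: 9 mm above the deck, 66 mm above the counter when up, by the vendor's right-hand end of the keypad. Other keys are flat. The point's axes are the scale's.
- dock: fixed dark charging dock on the robot's left, foot plate 94 by 100 by 18 mm. Origin under the pocket's centre on the counter; axes as the docked terminal's: x the way the screen looks, y across, z up. Upright pocket 26 by 64 mm, floor 18 mm above the counter; walls reach 34 mm (screen side), 52 mm (left, right), 68 mm (back) above the counter.
- terminal: grey card terminal, 22 mm thick (x), 60 wide (y), 130 long (z), about 0.25 kg. Origin: centre of the foot end; x out of the blue screen and keypad, z from foot (keypad end) to top (screen end). Stands loose and upright in the dock, foot 18 and top 148 mm above the counter. Its upper half is free all round: grip across the 60 mm width, about 105 mm from the foot. 60 mm up it is out.
- terminal_top (a point): centre of the terminal's top end face, 130 mm from its foot along its z; axes as the terminal's.
- counter (a point): a fixed point on the bare counter, x = 0.48, y = 0.05 m, axes as the world's: x points straight across the counter to the customer, who stands beyond its far (+x) edge oppopoint the robot; y runs along the counter.
- guavas_sold: white dish, 180 by 160 mm, piled with green guavas to 140 mm, loose on the scale's platter. Origin under its centre. Leave alone.
- guavas: the same dish of guavas, on the counter at the left. Leave alone.
- bananas: hand of yellow bananas about 200 by 280 mm, 55 mm high, on the counter far left. Origin at its middle on the counter. Leave alone.
- calculator: grey desk calculator 120 (x) by 76 (y) by 18 mm, lying on the counter right before the robot. Origin under its centre. Leave alone.
- coin_dish: round red change dish, 144 mm across, 22 mm high. Origin under its centre. Leave alone.
- price_card: cardboard price card 85 mm wide, 170 mm high in a wooden foot. Origin under the foot. Leave alone.
- pineapple0: pineapple, 106 mm across, about 200 mm high, standing in the white and blue tray at the right. Origin under it. Leave alone.
- pineapple1: a second pineapple in the same tray. Leave alone.
Things that resemble listed ones, but are neither listed nor needed, are in the scene too. What is shaped like the dock but blue or red is not meant.

How it is judged:
On the way, in this order (a step that is already met when the one before it is completed fails the run):
1. the green pay key is pressed fully down (value of joint pay_key above 0.0042 m), for 0.05 s.
2. the pay key has come back up (value of joint pay_key below 0.001 m), for 0.1 s.
3. the terminal is drawn up out of the dock's pocket, held in the fingers (z of terminal in the frame of dock above 0.075 m and contact force between the fingers and terminal above 1 N), for 0.1 s.
At the end, for the whole second after the job is handed in: Terminal held still in the fingers, touching nothing else, foot end over 13 cm above the counter, x over 0.45 m; long axis 29 to 61 degrees from upright, top end up; screen up and to the customer (foot end nearer the customer than the top end), width square across within 24 degrees; pay key up (contact force between the fingers and terminal above 1 N and height (world z) of terminal above 0.13 m and world x of terminal above 0.45 m and angle between terminal's own z axis and vertical between 0.5 and 1.07 rad and angle between terminal's own x axis and vertical below 1.1 rad and angle between the y axis of terminal and the y axis of counter, either way round below 0.42 rad and ((world x of terminal above 0.4 m and world x of terminal_top below 0.4 m) or (world x of terminal above 0.45 m and world x of terminal_top below 0.45 m) or (world x of terminal above 0.5 m and world x of terminal_top below 0.5 m) or (world x of terminal above 0.55 m and world x of terminal_top below 0.55 m) or (world x of terminal above 0.6 m and world x of terminal_top below 0.6 m) or (world x of terminal above 0.65 m and world x of terminal_top below 0.65 m) or (world x of terminal above 0.7 m and world x of terminal_top below 0.7 m) or (world x of terminal above 0.75 m and world x of terminal_top below 0.75 m) or (world x of terminal above 0.8 m and world x of terminal_top below 0.8 m) or (world x of terminal above 0.85 m and world x of terminal_top below 0.85 m) or (world x of terminal above 0.9 m and world x of terminal_top below 0.9 m) or (world x of terminal above 0.95 m and world x of terminal_top below 0.95 m)) and contact force between terminal and dock below 0.2 N and contact force between terminal and scale below 0.2 N and contact force between terminal and guavas_sold below 0.2 N and contact force between terminal and guavas below 0.2 N and contact force between terminal and price_card below 0.2 N and contact force between terminal and pineapple0 below 0.2 N and contact force between terminal and pineapple1 below 0.2 N and linear speed of terminal below 0.03 m/s and angular speed of terminal below 0.15 rad/s and value of joint pay_key below 0.001 m); the arm keeps its last pose, push and grip.
It fails at once if a bystander (fruit, calculator, coin dish, price card) is moved more than 3 cm (distance of any of guavas_sold, guavas, bananas, calculator, coin_dish, price_card, pineapple0, pineapple1 from where it was at the start of the episode above 0.03 m).
It also fails if it takes over 48 s, if anything falls off the work surface, if the arm or the gripper's body presses on something with over 40 N, if the wrist force passes 120 N, or if a joint passes its speed limit or range.

## Working session

There is one attempt and no reset: what is moved stays moved. The work goes in short steps, Python scripts to look and compute and a tool call to move; the robot and the scene stay as the last step left them, time stands still between calls to the robot, and variables do not carry over. Pictures are saved under pics/ and viewed, at most 10 in all, crops included, and the job is handed in when it is done.

Besides the shell and the picture viewer there is one more tool, called after "Call:" in YAML: its name, and indented under it one key for each argument. arm_command: Moves the arm, as the interface text tells. Its arguments: {"type":"object","properties":{"deltas":{"type":"array"},"force":{"type":"number"}},"required":["deltas"]}

```bash
mkdir -p pics; ls; cat > h.py <<'E'
import numpy as np, cv2
from bench import manip, get_image, workorder
def save(n,im): cv2.imwrite('pics/'+n+'.png', im[...,::-1])
def rays(d,uv):
    K=d['intrinsics']; k1=d['k1']; uv=np.atleast_2d(np.array(uv,float))
    xd=np.c_[(uv[:,0]-K[0,2])/K[0,0],(uv[:,1]-K[1,2])/K[1,1]]
    x=cv2.undistortPoints(uv[:,None,:],np.array(K,float),np.array([k1,0,0,0,0.]))[:,0]
    return np.c_[x,np.ones(len(x))]
def topt(d,uv):  # by range
    r=rays(d,uv); uv=np.atleast_2d(uv).astype(int); z=d['range_z'][uv[:,1],uv[:,0]]
    P=np.array(d['pose']); return (r*z[:,None])@P[:3,:3].T+P[:3,3]
def plane(d,uv,h):
    P=np.array(d['pose']); r=rays(d,uv)@P[:3,:3].T; o=P[:3,3]
    return o+r*((h-o[2])/r[:,2])[:,None]
E
python3 - <<'E'
from h import *
import pickle
for n in['top','side']:
    d=get_image(n); save(n+'0',d['image']); pickle.dump(d,open(n+'.pkl','wb')); print(n,np.round(d['pose'],3),d['intrinsics'],d['k1'])
print(manip.get_obs())
E
```

```text
pics
top [[ 0.013 -0.987  0.159  0.244]
 [-1.    -0.01   0.021 -0.028]
 [-0.019 -0.159 -0.987  1.682]
 [ 0.     0.     0.     1.   ]] [[445.8443588    0.         281.86827275]
 [  0.         445.8443588  210.91562677]
 [  0.           0.           1.        ]] 0.04344088721520036
side [[-0.965 -0.184  0.188  0.242]
 [-0.263  0.642 -0.72   0.989]
 [ 0.012 -0.744 -0.668  1.053]
 [ 0.     0.     0.     1.   ]] [[393.6783991    0.         281.85763348]
 [  0.         393.6783991  210.55467966]
 [  0.           0.           1.        ]] -0.06410443271774177
{'t': 0.1, 'qpos': array([-1.34761412e+00,  4.91507453e-01,  1.55937937e+00,  2.40805350e-05,
        1.09167116e+00, -1.05547618e-01]), 'joint_velocities': array([ 0.0004544 , -0.00123272, -0.00330745, -0.00082543, -0.00075915,
        0.00112412]), 'tau': array([ 3.36631463e-03, -6.19446731e+01, -2.62028307e+01, -5.99248574e-05,
        2.93601610e-03, -1.07247416e-05]), 'ee_pos': array([ 0.20179205, -0.59133141,  0.23078424]), 'orientation': array([ 9.86523265e-01,  1.63620335e-01, -1.77091459e-05, -4.82455331e-04]), 'ft_force': array([ 0.37197669, -0.91769323, -0.69432146]), 'moment': array([-0.00299603,  0.04558581,  0.00149708]), 'gripper_force': 0.0, 'width': 0.0854727623569979}
```

View pics/top0.png

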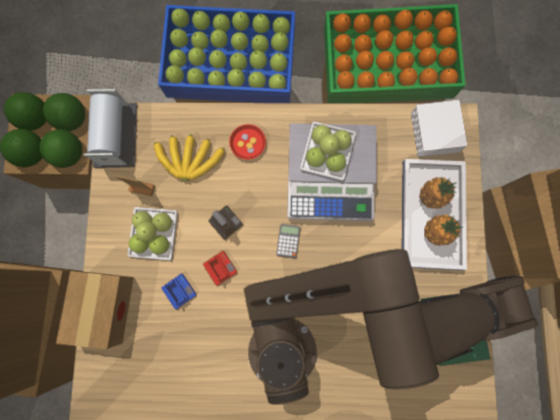

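View pics/side0.png

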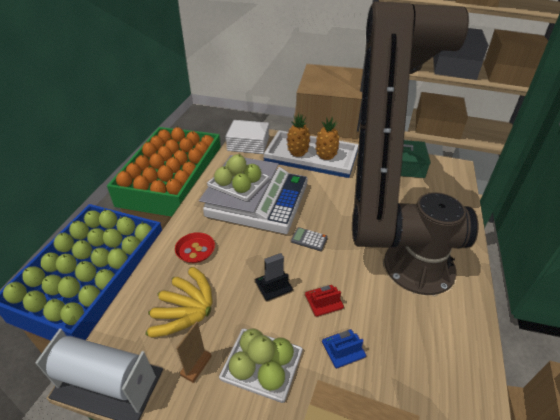

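The top view shows the scale at (333,170), with one green key at about (361,208). That is the vendor's right-hand end of the keypad, and no other green key is visible. There are three dock shapes: dark at (225,222) holding the grey terminal, red at (220,268) and blue at (179,292). Only the dark one fits the description. In the side view the terminal and dock are at (274,275) and the green key at (297,179). I'll confirm with one enlarged crop and measure.

```bash
python3 - <<'E'
from h import *
import pickle
T=pickle.load(open('top.pkl','rb'));S=pickle.load(open('side.pkl','rb'))
def crop(d,x,y,w,h,f): return cv2.resize(d['image'][y:y+h,x:x+w],None,fx=f,fy=f,interpolation=cv2.INTER_CUBIC)
a=crop(T,200,195,52,52,7); b=crop(S,245,245,60,60,6)[:364]; b=cv2.resize(b,(364,364))
c=crop(T,340,190,52,30,7); e=crop(S,265,170,52,30,7)
save('crop1',np.vstack([np.hstack([a,b]),np.hstack([c,e])]))
for n,d,(x0,y0,x1,y1) in (('top',T,(345,195,380,222)),('side',S,(285,168,312,192))):
    hsv=cv2.cvtColor(d['image'],cv2.COLOR_RGB2HSV)
    m=((hsv[...,0]>50)&(hsv[...,0]<80)&(hsv[...,1]>130)).astype(np.uint8); k=np.zeros_like(m); k[y0:y1,x0:x1]=1; m&=k
    nn,l,s,c=cv2.connectedComponentsWithStats(m); i=1+np.argmax(s[1:,4]); print(n,s[i],c[i])
    print(plane(d,c[i],.066),topt(d,np.round(c[i])))
# terminal/dock by range
for n,d,(x0,y0,x1,y1) in (('top',T,(195,190,260,250)),('side',S,(245,245,305,305))):
    v,u=np.mgrid[y0:y1,x0:x1]; uv=np.c_[u.ravel(),v.ravel()]; p=topt(d,uv)
    for lo,hi in((.012,.025),(.06,.075),(.1,.14),(.14,.16)):
        q=p[(p[:,2]>lo)&(p[:,2]<hi)]
        if len(q)>4: print(n,lo,len(q),q.mean(0).round(4),q.min(0).round(3),q.max(0).round(3),cv2.minAreaRect(q[:,:2].astype(np.float32)*1000))
E
```

```text
top [358 205   7   6  41] [360.92682927 207.43902439]
[[ 0.52033617 -0.28357084  0.066     ]] [[ 0.52321726 -0.28500947  0.0587443 ]]
side [291 176   9   7  49] [294.87755102 179.06122449]
[[ 0.520598   -0.27842266  0.066     ]] [[ 0.51940786 -0.2752989   0.06885601]]
top 0.012 320 [0.4683 0.2156 0.0181] [0.407 0.116 0.012] [0.553 0.306 0.025] ((474.9695739746094, 217.82032775878906), (115.11801147460938, 192.66226196289062), 56.23304748535156)
top 0.06 54 [0.4546 0.2371 0.0677] [0.425 0.209 0.062] [0.487 0.266 0.075] ((464.3614196777344, 229.67501831054688), (81.83802795410156, 34.68760681152344), 42.460609436035156)
top 0.1 19 [0.4532 0.2068 0.1205] [0.44  0.2   0.102] [0.477 0.218 0.14 ] ((459.4278564453125, 207.7133026123047), (37.588623046875, 14.607551574707031), 9.448250770568848)
top 0.14 110 [0.466  0.2236 0.1477] [0.439 0.199 0.14 ] [0.492 0.249 0.157] ((467.0557556152344, 224.61495971679688), (60.326419830322266, 22.199665069580078), 40.819862365722656)
side 0.012 306 [0.4645 0.2473 0.0172] [0.405 0.197 0.012] [0.534 0.288 0.025] ((469.1158752441406, 223.93820190429688), (100.33358764648438, 96.92015838623047), 40.69743347167969)
side 0.06 140 [0.4586 0.2396 0.067 ] [0.422 0.212 0.06 ] [0.494 0.269 0.075] ((454.37860107421875, 238.8418731689453), (79.661376953125, 32.23064422607422), 24.064266204833984)
side 0.1 170 [0.4631 0.235  0.1203] [0.438 0.212 0.1  ] [0.492 0.254 0.14 ] ((462.1539306640625, 233.89077758789062), (60.93650817871094, 16.037853240966797), 29.232410430908203)
side 0.14 127 [0.4663 0.2287 0.1468] [0.438 0.201 0.141] [0.493 0.251 0.152] ((467.18231201171875, 226.33502197265625), (60.67716598510742, 24.597543716430664), 39.67303466796875)
```

View pics/crop1.png

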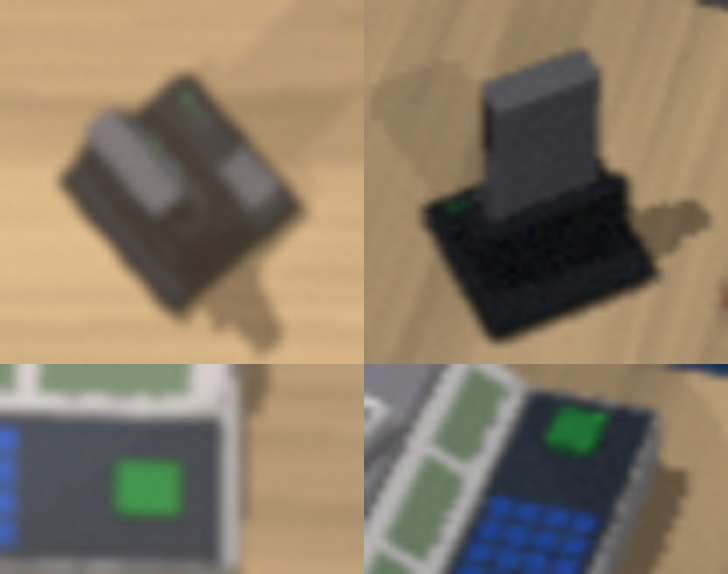

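The crop shows the grey terminal upright in the black dock. Its blank back faces the side camera (+y), and the taller back wall is on that side. The only raised green key is at the right end of the keypad deck.

- **Terminal:** centre about (0.467, 0.226), top at 0.147 m (expected 0.148), width 60 mm along a heading of about 40°.
- **Key:** about (0.520, -0.281).

Next I'll move above the key and refine the position with the wrist camera.

Call:
arm_command:
  deltas:
    - [[0.033,-0.016,0],[0,0,0],0]
    - [[0.033,-0.016,0],[0,0,0],0]
    - [[0.033,-0.016,0],[0,0,0],0]
    - [[0.033,-0.016,0],[0,0,0],0]
    - [[0.033,-0.016,0],[0,0,0],0]
    - [[0.033,-0.016,0],[0,0,0],0]
    - [[0.033,-0.016,0],[0,0,0],0]
    - [[0.033,-0.016,0],[0,0,0],0]
    - [[0.033,-0.016,0],[0,0,0],0]
    - [[0.033,-0.016,0],[0,0,0],0]
    - [[0.033,-0.016,0],[0,0,0],0]
    - [[0.033,-0.015,0],[0,0,0],0]
  force: 40

```text
t: 1.1
ee_pos: [0.5159, -0.2812, 0.2311]
orientation: [0.987, 0.164, -0.0, -0.0]
ft_force: [0.7, 0.2, -0.0]
width: -0.0003
gripper_force: 0.0
```

Call:
arm_command:
  deltas:
    - [[0,0,0],[0,0,6.3],0]
    - [[0,0,0],[0,0,6.3],0]
    - [[0,0,0],[0,0,6.2],0]
    - [[0,0,0],[0,0,0],0]
    - [[0,0,0],[0,0,0],0]

```text
t: 1.52
ee_pos: [0.5149, -0.2828, 0.2311]
orientation: [1.0, 0.002, -0.0, -0.0]
ft_force: [0.3, 0.7, -0.5]
width: -0.0002
gripper_force: 0.0
```

```bash
python3 - <<'E'
from h import *
import pickle
d=get_image('wrist'); save('w1',d['image']); pickle.dump(d,open('w1.pkl','wb')); o=manip.get_obs(); print(o['ee_pos'],o['orientation'],o['qpos'],o['ft_force'],np.round(d['pose'],3),d['intrinsics'])
E
```

```text
[ 0.51481704 -0.28292967  0.23109679] [ 9.99997712e-01  2.13107429e-03 -1.66515806e-04 -7.93680230e-05] [-6.14906161e-01  4.37755442e-01  1.65378805e+00 -7.28821622e-05
  1.05041263e+00  9.51664263e-01] [-0.56775453 -0.43944627 -0.83348211] [[ 0.004 -0.966 -0.259  0.58 ]
 [-1.    -0.004 -0.    -0.282]
 [-0.001  0.259 -0.966  0.373]
 [ 0.     0.     0.     1.   ]] [[331.38117538   0.         284.01215691]
 [  0.         331.38117538 208.71579372]
 [  0.           0.           1.        ]]
```

View pics/w1.png

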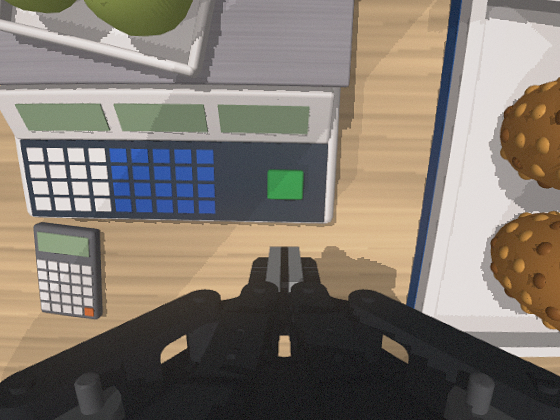

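The wrist view shows the green key at (285,184), with the closed fingers just below it in the image at (285,250). Nothing else is near the key.

```bash
python3 - <<'E'
from h import *
import pickle
d=pickle.load(open('w1.pkl','rb'))
hsv=cv2.cvtColor(d['image'],cv2.COLOR_RGB2HSV)
m=((hsv[...,0]>50)&(hsv[...,0]<80)&(hsv[...,1]>150)).astype(np.uint8)
n,l,s,c=cv2.connectedComponentsWithStats(m); i=1+np.argmax(s[1:,4]); print(s[i],c[i],plane(d,c[i],.066))
x,y,w,h=s[i][:4]; print(plane(d,[[x+1,y+1],[x+w-1,y+1],[x+1,y+h-1],[x+w-1,y+h-1]],.066).round(4))
v,u=np.nonzero(l==i); p=topt(d,np.c_[u,v]); print(np.median(p,0))
def ray(dd,uv): P=np.array(dd['pose']); r=(rays(dd,uv)@P[:3,:3].T)[0]; return P[:3,3],r/np.linalg.norm(r)
T=pickle.load(open('top.pkl','rb'));S=pickle.load(open('side.pkl','rb'))
A=np.zeros((3,3));b=np.zeros(3)
for dd,uv in((d,c[i]),(T,[360.93,207.44]),(S,[294.88,179.06])):
    o,r=ray(dd,uv); M=np.eye(3)-np.outer(r,r); A+=M;b+=M@o
print('tri',np.linalg.solve(A,b))
E
```

```text
[268 177   4   3   5] [269.4 177.8] [[ 0.52710252 -0.26796369  0.066     ]]
[[ 0.5269 -0.2676  0.066 ]
 [ 0.5269 -0.2695  0.066 ]
 [ 0.526  -0.2676  0.066 ]
 [ 0.526  -0.2695  0.066 ]]
[ 0.52698108 -0.26754841  0.06507823]
tri [ 0.5224345  -0.27575889  0.06804359]
```

```bash
python3 - <<'E'
from h import *
import pickle
d=pickle.load(open('w1.pkl','rb'))
hsv=cv2.cvtColor(cv2.medianBlur(d['image'],3),cv2.COLOR_RGB2HSV); print(hsv[184,285])
R=d['image'].astype(int); m=((R[...,1]-np.maximum(R[...,0],R[...,2]))>40).astype(np.uint8); m[:160]=0;m[210:]=0
n,l,s,c=cv2.connectedComponentsWithStats(m); i=1+np.argmax(s[1:,4]); print(s[i],c[i],plane(d,c[i],.066))
v,u=np.nonzero(l==i); p=topt(d,np.c_[u,v]); print(np.median(p,0),np.ptp(p,0))
def ray(dd,uv): P=np.array(dd['pose']); r=(rays(dd,uv)@P[:3,:3].T)[0]; return P[:3,3],r/np.linalg.norm(r)
T=pickle.load(open('top.pkl','rb'));S=pickle.load(open('side.pkl','rb'))
A=np.zeros((3,3));b=np.zeros(3)
for dd,uv in((d,c[i]),(T,[360.93,207.44]),(S,[294.88,179.06])):
    o,r=ray(dd,uv); M=np.eye(3)-np.outer(r,r); A+=M;b+=M@o
print('tri',np.linalg.solve(A,b))
E
```

```text
[ 66 147 154]
[ 267  170   36   29 1005] [284.84975124 184.08457711] [[ 0.52117497 -0.2824812   0.066     ]]
[ 0.52117171 -0.28258527  0.06566789] [0.07272916 0.03394423 0.3187393 ]
tri [ 0.521      -0.28314122  0.062758  ]
```

Key confirmed at (0.521, -0.2825, 0.066), and the range reading agrees on the height. I'll shift +6.5 mm in x and descend to just above it.

Call:
arm_command:
  deltas:
    - [[0.0065,0,0.03],[0,0,0],0]
    - [[0,0,0.04],[0,0,0],0]
    - [[0,0,0.04],[0,0,0],0]
    - [[0,0,0.03],[0,0,0],0]
    - [[0,0,0.015],[0,0,0],0]
    - [[0,0,0.006],[0,0,0],0]
    - [[0,0,0],[0,0,0],0]
    - [[0,0,0.002],[0,0,0],0]
    - [[0,0,0.002],[0,0,0],0]
    - [[0,0,0],[0,0,0],0]

```text
t: 2.4
ee_pos: [0.5218, -0.2832, 0.0673]
orientation: [1.0, 0.001, 0.001, 0.001]
ft_force: [0.3, 0.5, 0.3]
width: 0.0001
gripper_force: 0.0
```

Call:
arm_command:
  deltas:
    - [[0,0,0.002],[0,0,0],0]
    - [[0,0,0.002],[0,0,0],0]
    - [[0,0,0.0015],[0,0,0],0]
    - [[0,0,0],[0,0,0],0]
    - [[0,0,0],[0,0,0],0]

```text
t: 2.82
ee_pos: [0.5219, -0.2832, 0.0612]
orientation: [1.0, 0.0, 0.001, 0.0]
ft_force: [1.7, -1.0, 3.9]
width: -0.0
gripper_force: 1.9
```

Call:
arm_command:
  deltas:
    - [[0,0,0.001],[0,0,0],0]
    - [[0,0,0],[0,0,0],0]
    - [[0,0,0],[0,0,0],0]

```text
t: 3.07
ee_pos: [0.5219, -0.2832, 0.0609]
orientation: [1.0, 0.0, 0.001, 0.001]
ft_force: [-1.2, 0.7, 13.6]
width: -0.0001
gripper_force: 6.6
```

The key bottomed out: z held at 0.061 and the force rose to 13.6 N. I'll lift off and head for the terminal.

Call:
arm_command:
  deltas:
    - [[0,0,-0.01],[0,0,0],0]
    - [[0,0,-0.03],[0,0,0],0]
    - [[0,0,-0.04],[0,0,0],0]
    - [[0,0,-0.04],[0,0,0],0]
    - [[0,0,-0.04],[0,0,0],0]
    - [[0,0,-0.04],[0,0,0],0]
    - [[0,0,-0.04],[0,0,0],0]
    - [[0,-0.02,0],[0,0,0],0.085]
    - [[-0.005,-0.038,0],[0,0,0],0.085]
    - [[-0.005,-0.038,0],[0,0,0],0.085]
    - [[-0.005,-0.038,0],[0,0,0],0.085]
    - [[-0.005,-0.038,0],[0,0,0],0.085]

```text
t: 4.07
ee_pos: [0.5002, -0.1092, 0.2997]
orientation: [1.0, 0.0, -0.001, -0.0]
ft_force: [1.2, 1.0, 0.5]
width: 0.0603
gripper_force: 0.0
```

Call:
arm_command:
  deltas:
    - [[-0.005,-0.038,0],[0,0,-5],0.085]
    - [[-0.005,-0.038,0],[0,0,5],0.085]
    - [[-0.005,-0.038,0],[0,0,0],0.085]
    - [[-0.005,-0.038,0],[0,0,0],0.085]
    - [[-0.005,-0.038,0],[0,0,0],0.085]
    - [[-0.005,-0.02,0],[0,0,0],0.085]
    - [[0,0,0],[0,0,0],0.085]
    - [[0,0,0],[0,0,0],0.085]

```text
t: 4.73
ee_pos: [0.4673, 0.0993, 0.2998]
orientation: [1.0, 0.002, -0.0, 0.0]
ft_force: [-0.3, -0.5, -0.1]
width: 0.0849
gripper_force: 0.0
```

```bash
python3 - <<'E'
from h import *
import pickle
d=get_image('wrist'); save('w2',d['image']); pickle.dump(d,open('w2.pkl','wb')); o=manip.get_obs(); print(o['ee_pos'],o['orientation'],o['qpos'],o['ft_force'])
E
```

```text
[0.46759456 0.09847168 0.2997219 ] [ 9.99999538e-01  8.89199038e-04 -3.11270491e-04  1.89592569e-04] [ 6.93900479e-02  2.07895898e-01  1.80824695e+00 -3.71850801e-04
  1.12609686e+00  1.63856805e+00] [ 6.10251054e-01 -5.92452990e-01  4.29122196e-04]
```

View pics/w2.png

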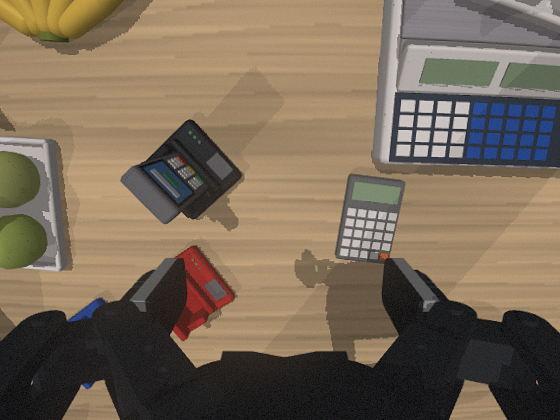

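In the wrist view the terminal's top end is at about (155,190), with the blue screen and keypad at (170,175). They face up-right in the image, so the screen looks towards +x, -y as inferred. I'll measure the top face from here.

```bash
python3 - <<'E'
from h import *
import pickle
d=pickle.load(open('w2.pkl','rb'))
v,u=np.mgrid[110:240,100:260]; uv=np.c_[u.ravel(),v.ravel()]; p=topt(d,uv)
k=(p[:,2]>.143)&(p[:,2]<.152); 
M=np.zeros((420,560),np.uint8); M[uv[k,1],uv[k,0]]=1
M=cv2.morphologyEx(M,cv2.MORPH_OPEN,np.ones((3,3),np.uint8))
n,l,s,c=cv2.connectedComponentsWithStats(M); i=1+np.argmax(s[1:,4]); vv,uu=np.nonzero(l==i); q=topt(d,np.c_[uu,vv])
print(s[i],np.median(q,0).round(4),cv2.minAreaRect(q[:,:2].astype(np.float32)*1000))
# corners by plane at .148
r=cv2.minAreaRect(plane(d,np.c_[uu,vv],.148)[:,:2].astype(np.float32)*1000); print('plane148',r)
E
```

```text
[ 121  166   58   58 1435] [0.4663 0.2236 0.1474] ((465.1919250488281, 224.66502380371094), (59.83875274658203, 22.181047439575195), 41.28501892089844)
plane148 ((465.9505615234375, 223.2556915283203), (59.17180252075195, 22.91478729248047), 41.456565856933594)
```

Terminal centre is (0.466, 0.2245), width heading 41°, and the two views agree within about 1 mm. I'll move over it and turn tool y to heading 41°.

Call:
arm_command:
  deltas:
    - [[-0.0015,-0.032,0],[0,0,-7],0.085]
    - [[0,0,0],[0,0,-7],0.085]
    - [[0,0,0],[0,0,-7],0.085]
    - [[0,0,0],[0,0,-7],0.085]
    - [[0,0,0],[0,0,-7],0.085]
    - [[0,0,0],[0,0,-7],0.085]
    - [[0,0,0],[0,0,-7],0.085]
    - [[0,0,0],[0,0,-7],0.085]
    - [[0,0,0],[0,0,-7],0.085]
    - [[0,0,0],[0,0,-7],0.085]

```text
t: 5.62
ee_pos: [0.4667, 0.1291, 0.2996]
orientation: [0.818, 0.576, -0.0, -0.0]
ft_force: [0.5, -0.0, 0.5]
width: 0.0846
gripper_force: 0.0
```

Call:
arm_command:
  deltas:
    - [[0,0,0],[0,0,-7],0.085]
    - [[0,0,0],[0,0,-7],0.085]
    - [[0,0,0],[0,0,-7],0.085]
    - [[0,0,0],[0,0,-7],0.085]
    - [[0,0,0],[0,0,-7],0.085]
    - [[0,0,0],[0,0,-7],0.085]
    - [[0,0,0],[0,0,-7],0.085]
    - [[0,0,0],[0,0,-7],0.085]
    - [[0,0,0],[0,0,-5],0.085]
    - [[0,0,0],[0,0,0],0.085]

```text
t: 6.45
ee_pos: [0.4666, 0.1292, 0.2996]
orientation: [0.413, 0.911, -0.0, -0.0]
ft_force: [-0.8, -0.3, 0.1]
width: 0.0846
gripper_force: 0.0
```

```bash
cat >> h.py <<'E'
def need(p,yh=None):
    from scipy.spatial.transform import Rotation as Ro
    o=manip.get_obs(); R=Ro.from_quat(o['orientation']); print(o['t'],o['ee_pos'].round(4),o['qpos'].round(3),'shift tool',R.inv().apply(np.array(p)-o['ee_pos']).round(4),'yhead',np.degrees(np.arctan2(*R.as_matrix()[[1,0],[1,1]])).round(2),'z',R.as_matrix()[:,2].round(3))
E
python3 -c "
from h import *
need([.466,.2245,.30])"
```

```text
6.45 [0.4666 0.1292 0.2996] [ 0.134  0.218  1.795 -0.     1.129 -0.584] shift tool [ 0.0721  0.0622 -0.0004] yhead 41.16 z [-0. -0. -1.]
```

Call:
arm_command:
  deltas:
    - [[0.024,0.021,0],[0,0,0],0.085]
    - [[0.024,0.021,0],[0,0,0],0.085]
    - [[0.024,0.02,0],[0,0,0],0.085]
    - [[0,0,0.03],[0,0,0],0.085]
    - [[0,0,0.03],[0,0,0],0.085]
    - [[0,0,0.02],[0,0,0],0.085]
    - [[0,0,0],[0,0,0],0.085]
    - [[0,0,0],[0,0,0],0.085]

```text
t: 7.12
ee_pos: [0.4661, 0.2248, 0.2196]
orientation: [0.416, 0.909, -0.001, -0.001]
ft_force: [-0.5, -0.0, 0.9]
width: 0.085
gripper_force: 0.0
```

```bash
python3 - <<'E'
from h import *
d=get_image('wrist'); save('w3',d['image']); need([.466,.2245,.10])
p0=np.array(d['pose']); 
v,u=np.mgrid[0:420,0:560]; uv=np.c_[u.ravel(),v.ravel()]; p=topt(d,uv)
k=(abs(p[:,2]-.1475)<.004)&(np.hypot(p[:,0]-.466,p[:,1]-.2245)<.05); q=p[k]; print(k.sum(),q.mean(0),cv2.minAreaRect(q[:,:2].astype(np.float32)*1000))
E
```

```text
7.1667 [0.4666 0.225  0.2206] [ 0.322  0.352  1.832 -0.     0.957 -0.392] shift tool [-0.     -0.0008  0.1206] yhead 40.89 z [ 0. -0. -1.]
2601 [0.4636729  0.22625021 0.14730739] ((464.37969970703125, 225.62289428710938), (59.18518829345703, 22.1864013671875), 41.2664909362793)
```

View pics/w3.png

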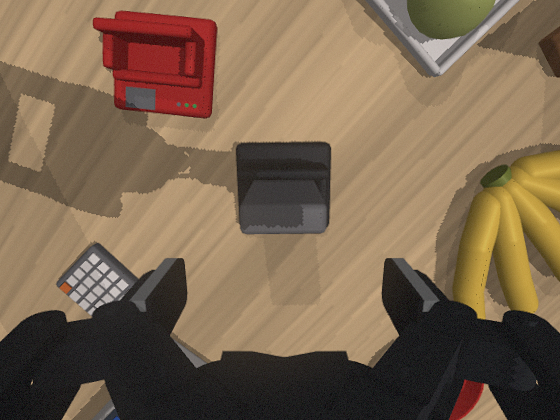

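The terminal's top end at (285,205) sits centred between the open fingers at (185–385, 270), and its edges are parallel to them. I'll descend 0.119 m and close.

Call:
arm_command:
  deltas:
    - [[0,0,0.02],[0,0,0],0.085]
    - [[0,0,0.03],[0,0,0],0.085]
    - [[0,0,0.03],[0,0,0],0.085]
    - [[0,0,0.025],[0,0,0],0.085]
    - [[0,0,0.014],[0,0,0],0.085]
    - [[0,0,0],[0,0,0],0.085]
    - [[0,0,0],[0,0,0],0.075]
    - [[0,0,0],[0,0,0],0.068]
    - [[0,0,0],[0,0,0],0.064]
    - [[0,0,0],[0,0,0],0.05]
    - [[0,0,0],[0,0,0],0.05]
    - [[0,0,0],[0,0,0],0.05]
  force: 40

```text
t: 8.17
ee_pos: [0.4663, 0.2255, 0.1024]
orientation: [0.414, 0.91, 0.001, 0.001]
ft_force: [-2.0, -2.3, 9.0]
width: 0.0599
gripper_force: 41.2
```

Call:
arm_command:
  deltas:
    - [[0,0,0],[0,0,0],0.045]
    - [[0,0,0],[0,0,0],0.045]
    - [[0,0,0],[0,0,0],0.045]

```text
t: 8.42
ee_pos: [0.4663, 0.2255, 0.1024]
orientation: [0.414, 0.91, 0.001, 0.001]
ft_force: [-1.9, -2.3, 8.5]
width: 0.0596
gripper_force: 41.2
```

The grip is firm: 60 mm opening, 41 N. Lifting straight up.

Call:
arm_command:
  deltas:
    - [[0,0,-0.005],[0,0,0],0.045]
    - [[0,0,-0.012],[0,0,0],0.045]
    - [[0,0,-0.015],[0,0,0],0.045]
    - [[0,0,-0.02],[0,0,0],0.045]
    - [[0,0,-0.02],[0,0,0],0.045]
    - [[0,0,-0.025],[0,0,0],0.045]
    - [[0,0,-0.025],[0,0,0],0.045]
    - [[0,0,-0.025],[0,0,0],0.045]
    - [[0,0,-0.025],[0,0,0],0.045]
    - [[0,0,-0.025],[0,0,0],0.045]
    - [[0,0,-0.01],[0,0,0],0.045]
    - [[0,0,0],[0,0,0],0.045]

```text
t: 9.42
ee_pos: [0.4663, 0.2257, 0.3102]
orientation: [0.414, 0.91, 0.002, 0.002]
ft_force: [0.5, 0.5, -2.8]
width: 0.0595
gripper_force: 44.1
```

```bash
python3 -c "
from h import *
need([.62,.1,.31])"
```

```text
9.4167 [0.4663 0.2257 0.3102] [ 0.323  0.259  1.709 -0.     1.17  -0.393] shift tool [-0.1958  0.0334  0.0007] yhead 41.04 z [ 0.004  0.001 -1.   ]
```

Call:
arm_command:
  deltas:
    - [[-0.015,0.003,0],[0,0,0],0.045]
    - [[-0.03,0.005,0],[0,0,0],0.045]
    - [[-0.03,0.005,0],[0,0,0],0.045]
    - [[-0.03,0.005,0],[0,0,0],0.045]
    - [[-0.03,0.005,0],[0,0,0],0.045]
    - [[-0.03,0.005,0],[0,0,0],0.045]
    - [[-0.02,0.004,0],[0,0,0],0.045]
    - [[-0.01,0.001,0],[0,0,-3],0.045]
    - [[0,0,0],[0,0,-6],0.045]
    - [[0,0,0],[0,0,-6],0.045]
    - [[0,0,0],[0,0,-6],0.045]
    - [[0,0,0],[0,0,-6],0.045]

```text
t: 10.42
ee_pos: [0.6188, 0.0992, 0.3053]
orientation: [0.188, 0.982, -0.0, -0.002]
ft_force: [-0.7, -0.3, -2.7]
width: 0.0596
gripper_force: 44.0
```

Call:
arm_command:
  deltas:
    - [[0,0,0],[0,0,-6],0.045]
    - [[0,0,0],[0,0,-6],0.045]
    - [[0,0,0],[0,0,-6],0.045]
    - [[0,0,0],[0,0,-4],0.045]
    - [[0,0,0],[0,-3,0],0.045]
    - [[0,0,0],[0,-5,0],0.045]
    - [[0,0,0],[0,-5,0],0.045]
    - [[0,0,0],[0,-5,0],0.045]

```text
t: 11.08
ee_pos: [0.6188, 0.0994, 0.3057]
orientation: [-0.0, 0.988, -0.0, 0.157]
ft_force: [0.7, 0.4, -2.3]
width: 0.0597
gripper_force: 44.0
```

```bash
python3 -c "
from h import *
need([.62,.1,.31])"
```

```text
11.0833 [0.6188 0.0994 0.3057] [ 0.062  0.322  1.663 -0.026  0.842 -1.495] shift tool [-0.0025  0.0006 -0.0037] yhead 90.03 z [ 0.31  -0.    -0.951]
```

Call:
arm_command:
  deltas:
    - [[0,0,0],[0,-5,0],0.045]
    - [[0,0,0],[0,-5,0],0.045]
    - [[0,0,0],[0,-5,0],0.045]
    - [[0,0,0],[0,-5,0],0.045]
    - [[0,0,0],[0,-4,0],0.045]
    - [[0,0,0],[0,-3,0],0.045]
    - [[0,0,0],[0,0,0],0.045]
    - [[0,0,0],[0,0,0],0.045]
    - [[0,0,0],[0,0,0],0.045]
    - [[0,0,0],[0,0,0],0.045]

```text
t: 11.92
ee_pos: [0.6193, 0.0998, 0.3076]
orientation: [-0.0, 0.924, -0.0, 0.382]
ft_force: [0.8, -0.9, -1.1]
width: 0.0596
gripper_force: 44.1
```

```bash
python3 -c "
from h import *
need([.62,.1,.31])
d=get_image('side'); w=get_image('wrist'); save('end',np.vstack([d['image'][40:300],w['image'][:330]]))
o=manip.get_obs(); print(o['joint_velocities'].round(4),o['gripper_force'])"
```

```text
11.9167 [0.6193 0.0998 0.3076] [ 0.077  0.241  1.964 -0.341  0.163 -1.18 ] shift tool [-0.0022  0.0002 -0.0012] yhead 90.01 z [ 0.706 -0.    -0.708]
[ 0.0021 -0.0016  0.0043 -0.0083 -0.0071  0.0092] 44.096195697784424
```

View pics/end.png

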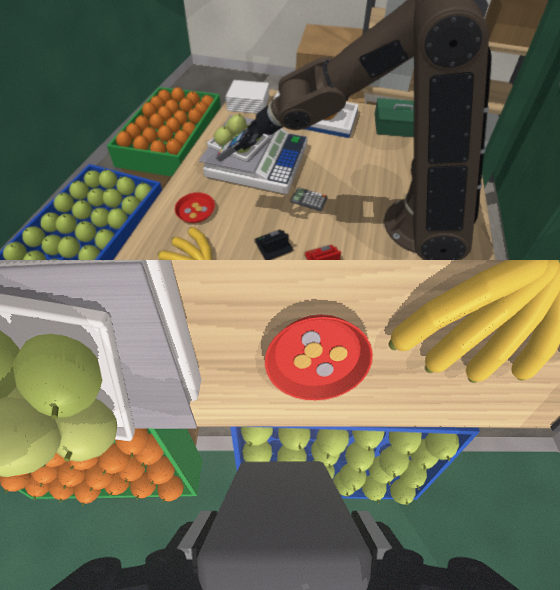

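The wrist view shows the terminal's grey back held squarely between the pads at (285,530). The screen is therefore on the up and customer side. The side view shows the dock empty and the terminal clear of the scale and dish. The tool axis is at 45° and the foot at about 0.25 m height, x about 0.68. Handing in.

```bash
python3 -c "
from bench import workorder
print(workorder.close_job())"
```

```text
the job is handed in; nothing more can be done
None
```

The pay key was pressed to its stop and released, and the terminal is out of the dock and held at 45° with its screen up towards the customer; the job is handed in, but the call returned no verdict.

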